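Hold a snap ring spread at its groove on a roller axle

ROBOT

A 6-joint arm with a two-finger parallel gripper is mounted at the origin on the work surface. World frame = base frame: x ahead of the robot, y to its left, z up, the work surface at z = 0. Lengths are in m, angles in rad, forces in N, time in s.
With the tool pointing down it reaches from about 0.225 to 0.875 m from the base axis. Payload 3.4 kg.
Tool frame: the origin (TCP) lies on the front face of the gripper's body, between the roots of the fingers; the fingertips stand 73 mm ahead of it and the grasp point (between the pads) lies 54 mm ahead of it; z points along the fingers, y is the line along which they close (so a half turn about z gives the same grasp; the last joint's range is limited). The gripper opens to 85 mm and grips with 20 to 120 N. Pads are 22 mm wide; open, the fingers measure 114 mm over their backs; the gripper's body (76 mm by 85 mm) begins 54 mm behind the grasp point. The pads swing forward as they close: fully open they stand 13 mm farther back than shut.
Start: joints at [-1.429, 0.276, 1.505, -0, 1.361, -0.121], TCP at [0.149, -0.555, 0.304] pointing down, gripper open.
Joint ranges: [-2.89, 2.89], [-0.75, 2.08], [0.22, 2.7], [-1.18, 4.32], [0.11, 2.71], [-2.7, 2.7]. Speed limits (rad/s): [2.57, 2.57, 3.14, 3.14, 3.14, 3.14].

INTERFACE

Orientations are given as a 3x3 rotation matrix whose columns are the frame's x, y, z axes.
In Python, from rig import r, snapshot, camera_model, boxes_of, trace, landmark_of gives the robot as it stands.
- The arm moves only by the shell command python3 -m jog 'ROWS' [FORCE]. ROWS is JSON, a list that holds one entry, the list of rows, each a list of 7 numbers: the shift along the tool's x, y, z each as a share of 50 mm, from -1 to 1, then the turn, a rotation vector about the tool's x, y, z each as a share of 5 degrees, from -1 to 1, then the closure, from 0 (fully open) to 1 (shut). In form: [[[tx, ty, tz, ax, ay, az, fingers], ...]]. A call has 1 to 20 rows; each row shifts and turns the commanded pose from where the row before left it, along the tool's axes as they then stand; what a row does not reach is not made up. A row lasts 1/10 s, in which the tool goes at most 50 mm and 8.59 degrees, less where a joint would pass 70% of its speed; a pose out of reach is approached as far as the arm can. A call with a number of a shift or a turn outside -1 to 1 is refused whole. A call with a gripper value outside its range is refused whole. The fingers move at their own pace and stop on an object; FORCE is the grip in N (left out, the last holds). Time passes only in rows, so rows that do not move let the fingers close. It gives the time, the measured TCP pose, the force, the opening and the grip force at its end, in the units of the state.
- r.read_state(): the state, without advancing time (a new reading comes with each control period).
- snapshot(name): name is "scene" or "top" or "wrist"; returns the picture (480x640x3 uint8, red, green, blue); there is no depth.
- camera_model(name): a dict with "intrinsics" (3x3 intrinsics, pixels), "R" (3x3) and "t" (3): a world point X has camera coordinates R X + t. Camera axes: x right, y down, z forward; pixel columns grow to the right and rows downward; lengths in m; the calibration is good to about 2 mm. A picture is of the moment at which its call begins: read the wrist's pose just before it. camera_model takes no time and is no camera call; for the wrist camera it gives the pose at the moment of the call.
- r.close_job(): hands the job in; it is judged then, once.
Trained networks look in the newest picture that a camera, given by its name, has taken for a name from the list of things; names that differ only in an ending like _2 or _b are one class to them, and where a whole thing is asked for, a point or a joint stands for the part that bears it (a point fixed in the world has none). Each returns a list of dicts, best first, with "p" (0 to 1); they miss things now and then, are a little off and sometimes report something else, mostly with a low value. They report only what shows in the picture. A call takes as long as a camera call.
- boxes_of(camera, name): "box" ([left, top, right, bottom] in pixels, round what is visible of it).
- trace(camera, name): "mask" (480x640 bool, what is visible of it) and "box" ([left, top, right, bottom] in pixels, round what is visible of it).
- landmark_of(camera, name): "pixel" ([row, column] in pixels: a listed point, or the origin of a listed thing).
The state is a dict: "time_s": time; "q": joint angles; "joint_velocities": joint speeds; "joint_efforts": joint torques, N m; "ee_pos": TCP position; "ee_rot": TCP orientation; "force": force on the tool from outside, world axes, zero at the start; "torque": the same for the moment, N m; "gripper_width": finger opening in m; "gripper_force": force on a finger pad.
Only numpy, scipy, OpenCV 4.12 (cv2) and the standard library are available. Lean on these libraries where they do the work, as an engineer would, in place of code of your own. Each camera call takes 0.05 s, during which the arm holds its last target. There are 200 camera calls.

TASK

Refit the glue roller: take the lock-ring pliers from their wooden rest, put their two tips into the gap of the snap ring on the marble slab, and squeeze the handles so that the ring is spread and can be lifted. Slide the spread ring, level, over the roller's upright axle stub until it lies against the bearing, at its groove. Finish while holding it there: keep the pliers in hand with the handles squeezed, so that the ring stays spread clear of the stub and does not snap in; touch the ring with nothing but the pliers, and leave the other things on the bench where they are.

Things in the scene. Friction and masses are not known exactly. Their poses are not given: they have to be found in the camera images.
- pliers: Steel lock-ring pliers with black dipped handles, 190 mm long, about 160 g, lying flat on a wooden rest (165 x 130 mm): two cross bars, tops 36 mm high, one under the pivot, one 111 to 127 mm behind it; the fingers can straddle the handles between the bars. Origin: on the pivot axis, at the handles' underside; x from the pivot to the tips, z up; mirrored about the x-z plane.
- pliers_grip (a point): Place to grip, near the centre of mass: 66 mm behind the pivot, midway between the handles, 9 mm above the origin. The two straight grips, 9 mm thick, 18 mm high, run in a V from 40 to 125 mm behind the pivot: released 62 mm over their outsides here, 0.6 mm wider per mm rearward; closing 22 mm wide fingers to 63 mm holds them with the tips still nearly together. At the stop: parallel, 21 mm over all.
- pliers_tips (a point): Midway between the tip pins, at shoulder level. The jaws bend down 90 degrees 58 mm ahead of the pivot: each ends in a flat shoulder (8 x 10.6 mm) 22 mm below the origin, with a pin 4.4 mm thick projecting 2.6 mm below it. Outer sides of the pins: 10 mm apart released, 0.9 mm more per mm by which the handles come together, 43 mm at the stop (pins then 3 mm nearer the pivot).
- pliers_left (a joint): How far the left handle is squeezed, rad: 0 released, 0.295 at the stop screw (the right one moves alike). Squeezing the handles together moves the tips apart; a spring opens the handles again. It takes about 15 N on the grips to begin and 25 N to squeeze to the stop with the ring on the tips; harder does no harm.
- ring: Dark steel snap ring lying flat on a fixed marble slab (130 x 120 mm, 30 mm high): 36.5 mm inside, 45.5 mm outside, 3 mm thick, about 32 g, with a gap and two lugs that reach out to 32 mm from the centre. Origin: centre of the free ring, at its underside; z up; the gap is on its -x side, so pliers that point along the ring's +x enter it.
- ring_gap (a point): Middle of the gap, between the lugs' end faces, at the ring's top face, 26 mm from the ring's centre. The pliers' tips belong here: pins down in the gap, shoulders on (or just above) the lugs' top faces. The end faces are shallow V notches that centre the pins: 19 mm apart in the middle, 14 mm at the narrowest. About 6 N outward on each lug spreads the ring fully.
- ring_mid (a point): Centre of the round opening when the ring is fully spread (3.8 mm from the ring's origin towards the gap), at the underside. Put this on the stub's axis; there is then about 2 mm of clearance all round.
- ring_left (a joint): How far the ring is spread, rad of bend at one of its springy places: 0 free, about 0.17 when the pliers are at their stop; above 0.12 it clears the 40 mm stub.
- roller: Black glue roller (90 mm diameter) standing on end in a fixed wooden block (130 mm square, 40 mm high); on top a sealed ball bearing (80 mm outside, 18 mm high, inner race 53 mm across) and the bare axle stub, 40 mm diameter. Origin: on the axis at the bench; z up. The stub's end is 134 mm above the bench and has a 4 mm chamfer.
- groove (a point): On the stub's axis at the bearing's inner-race face, which is the lower edge of the 37.5 mm groove, 118 mm above the bench; the ring's underside belongs at this level. The stub's end is 16 mm higher.
- thread_cone: Yellow thread cone, 62 mm across, 140 mm tall; bystander.
- hammer: Wood-handled hammer lying on the bench; bystander.
- glue_jar: Amber jar with black cap, 66 mm across, 85 mm tall; bystander.
- bobbin_tin: Round metal tin, 70 mm across, 30 mm high; bystander.

How it is judged:
By the outcome, as a careful person would: the job done as asked, in the order asked, and still so for the second after the job is handed in, while the arm keeps its last pose, push and grip.
It also fails if it takes over 45 s, if anything falls off the work surface, if the arm or the gripper's body presses on something with over 40 N, if the wrist force passes 120 N, or if a joint passes its speed limit or range.

## Working session

There is one attempt and no reset: what is moved stays moved. The work goes in short steps, Python scripts to look and compute and a shell command to move; the robot and the scene stay as the last step left them, time stands still between calls to the robot, and variables do not carry over. Pictures are saved under pics/ and viewed, at most 10 in all, crops included, and the job is handed in when it is done.

```bash
mkdir -p pics; ls; cat > h.py <<'E'
import numpy as np, cv2
from rig import r, snapshot, camera_model, boxes_of, trace, landmark_of
def ray(cam,px):  # px=[row,col]
    m=camera_model(cam);K=np.array(m["intrinsics"]);R=np.array(m["R"]);t=np.array(m["t"])
    d=R.T@np.linalg.solve(K,[px[1],px[0],1.]);return -R.T@t,d
def at_z(cam,px,z):
    c,d=ray(cam,px);return c+d*(z-c[2])/d[2]
def tri(obs):
    A=np.zeros((3,3));b=np.zeros(3)
    for c,d in obs:
        d=d/np.linalg.norm(d);P=np.eye(3)-np.outer(d,d);A+=P;b+=P@c
    return np.linalg.solve(A,b)
def proj(cam,X):
    m=camera_model(cam);p=np.array(m["intrinsics"])@(np.array(m["R"])@np.array(X)+np.array(m["t"]));return (p[:2]/p[2])[::-1]
def save(img,name): cv2.imwrite("pics/"+name,img[:,:,::-1])
E
python3 - <<'E'
from h import *
np.set_printoptions(precision=4,suppress=True)
a=snapshot("top");b=snapshot("scene");save(a,"top.png");save(b,"scene.png")
Z=dict(pliers=.036,pliers_grip=.045,pliers_tips=.014,ring=.03,ring_gap=.033,ring_mid=.03,groove=.118,roller=0.)
for n,z in Z.items():
    o=[]
    for c in("top","scene"):
        l=landmark_of(c,n)
        for d in l[:2]: print(n,c,np.round(d["pixel"],1),round(d["p"],2),at_z(c,d["pixel"],z))
        if l:o.append(ray(c,l[0]["pixel"]))
    if len(o)==2:print("   tri",tri(o))
for n in("thread_cone","hammer","glue_jar","bobbin_tin"):
    l=boxes_of("top",n); 
    if l: 
        x=l[0]["box"];print(n,np.round(x),at_z("top",[(x[1]+x[3])/2,(x[0]+x[2])/2],.05))
print({k:v for k,v in r.read_state().items() if k[0] in"egt"})
E
```

```text
pics
pliers top [251.3 425.6] 0.57 [ 0.5805 -0.261   0.036 ]
pliers scene [182.1 267.2] 0.74 [ 0.5897 -0.2496  0.036 ]
pliers scene [232.8 310.8] 0.3 [ 0.6029 -0.0377  0.036 ]
   tri [ 0.5818 -0.2645  0.018 ]
pliers_grip top [275.1 428.8] 0.69 [ 0.5216 -0.2636  0.045 ]
pliers_grip top [250.  219.2] 0.15 [0.5942 0.2421 0.045 ]
pliers_grip scene [166.3 282.7] 0.83 [ 0.5258 -0.264   0.045 ]
   tri [ 0.523  -0.2656  0.0413]
pliers_tips top [221.3 423.1] 0.86 [ 0.6587 -0.2637  0.014 ]
pliers_tips top [246.  208.1] 0.15 [0.6085 0.2758 0.014 ]
pliers_tips scene [195.7 250.5] 0.72 [ 0.6444 -0.2544  0.014 ]
   tri [ 0.6518 -0.2562  0.021 ]
ring top [242.1 330. ] 0.61 [ 0.6093 -0.0277  0.03  ]
ring scene [237.7 307.3] 0.47 [ 0.6168 -0.0345  0.03  ]
   tri [ 0.6131 -0.0313  0.0289]
ring_gap top [276.5 428.2] 0.54 [ 0.5189 -0.2647  0.033 ]
ring_gap top [247.3 327.7] 0.42 [ 0.5962 -0.0216  0.033 ]
ring_gap scene [248.4 243.9] 0.68 [ 0.763  -0.1054  0.033 ]
ring_gap scene [230.2 315.8] 0.56 [ 0.5864 -0.0381  0.033 ]
   tri [ 0.5789 -0.4088 -0.4754]
ring_mid top [238.7 330. ] 0.63 [ 0.6178 -0.0279  0.03  ]
ring_mid scene [236.5 312.5] 0.59 [ 0.6041 -0.0293  0.03  ]
   tri [ 0.6129 -0.0245  0.0438]
groove top [247.2 209.7] 0.78 [0.5926 0.2494 0.118 ]
groove scene [291.6 397.1] 0.55 [0.5909 0.2557 0.118 ]
   tri [0.5911 0.2524 0.1143]
roller top [250.2 213.6] 0.8 [0.5993 0.2649 0.    ]
thread_cone [255. 165. 277. 194.] [0.766  0.1261 0.05  ]
hammer [323. 167. 424. 204.] [ 0.745  -0.1388  0.05  ]
glue_jar [490. 290. 528. 318.] [ 0.4483 -0.4507  0.05  ]
bobbin_tin [124. 302. 154. 330.] [0.4405 0.4298 0.05  ]
{'time_s': 1.1, 'ee_pos': array([ 0.1494, -0.5553,  0.3039]), 'ee_rot': array([[ 0.9657,  0.2598, -0.    ],
       [ 0.2598, -0.9657, -0.0001],
       [-0.    ,  0.0001, -1.    ]]), 'torque': array([-0.0126, -0.0007, -0.0343]), 'gripper_force': 0.0, 'gripper_width': 0.08529425995947183}
```

View pics/top.png

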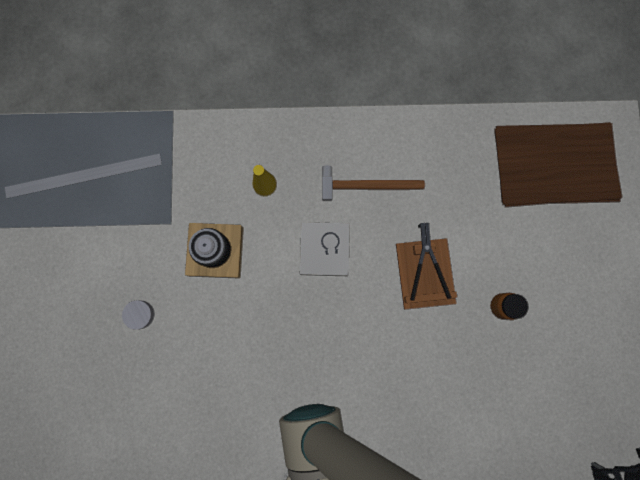

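View pics/scene.png

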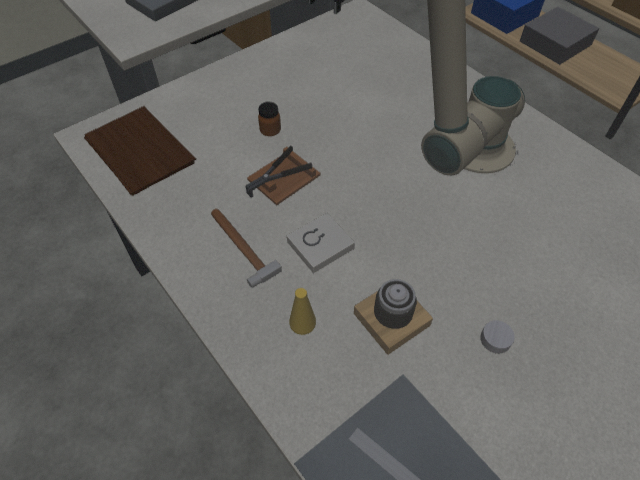

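```bash
python3 -m jog '[[[0,0,0,0,0,1,0],[0,0,0,0,0,1,0],[0.63,-0.43,0.05,0,0,0,0],[0.63,-0.43,0.05,0,0,0,0],[0.63,-0.43,0.05,0,0,0,0],[0.63,-0.43,0.05,0,0,0,0],[0.63,-0.43,0.05,0,0,0,0],[0.63,-0.43,0.05,0,0,0,0],[0.63,-0.43,0.05,0,0,0,0],[0.63,-0.43,0.05,0,0,0,0],[0.63,-0.43,0.05,0,0,0,0],[0.63,-0.43,0.05,0,0,0,0],[0.63,-0.43,0.05,0,0,0,0],[0.63,-0.43,0.05,0,0,0,0],[0,0,0,0,0,0,0],[0,0,0,0,0,0,0]]]' 30
cat > see.py <<'E'
import sys
from h import *
np.set_printoptions(precision=4,suppress=True)
s=r.read_state();print(s["ee_pos"],s["ee_rot"].round(4).tolist())
a=snapshot("wrist")
if len(sys.argv)>1 and sys.argv[1]!="-": save(a,sys.argv[1])
Z=dict(pliers=.036,pliers_grip=.045,pliers_tips=.014,ring=.03,ring_gap=.033,ring_mid=.03,groove=.118,roller=0.)
for k in sys.argv[2:]:
    n,_,z=k.partition("=");z=float(z) if z else Z[n]
    for d in landmark_of("wrist",n)[:2]: print(n,np.round(d["pixel"],1),round(d["p"],2),at_z("wrist",d["pixel"],z))
E
python3 see.py w1.png pliers pliers_grip pliers_tips
```

```text
time_s: 2.7
ee_pos: [0.5034, -0.2645, 0.2737]
ee_rot: [[0.996, 0.09, -0.001], [0.09, -0.996, -0.0], [-0.001, 0.0, -1.0]]
force: [0.3, -0.6, -0.3]
gripper_width: 0.0856
gripper_force: 0.0
[ 0.5034 -0.2645  0.2737] [[0.9959, 0.0903, -0.0009], [0.0903, -0.9959, -0.0003], [-0.0009, 0.0002, -1.0]]
pliers [ 83.2 323. ] 0.78 [ 0.5874 -0.2588  0.036 ]
```

View pics/w1.png

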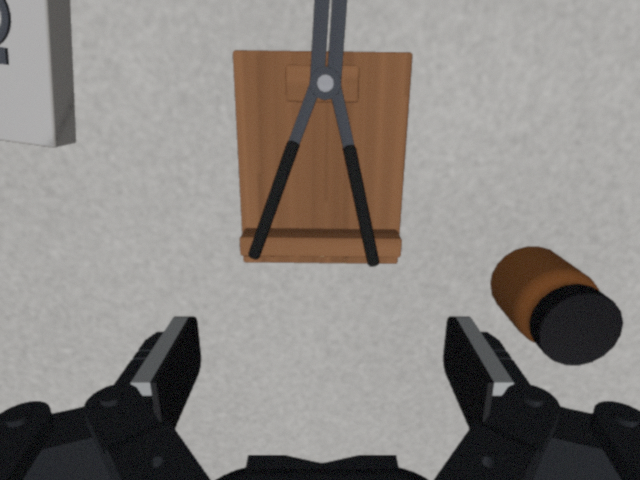

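The wrist picture shows the pliers: pivot at (row 83, col 325), handle ends at (255, 254) and (262, 373), the handles straddling an open gap between the bars.

```bash
python3 - <<'E'
from h import *
np.set_printoptions(precision=4,suppress=True)
z=.052
P=at_z("wrist",[83,325],z);a=at_z("wrist",[255,255],z);b=at_z("wrist",[262,373],z)
c=at_z("wrist",[145,293],z);d=at_z("wrist",[149,350],z)
d1=P-(a+b)/2
print(P,a,b,c,d,np.linalg.norm(d1),np.degrees(np.arctan2(d1[1],d1[0])))
d2=P-(c+d)/2;print(np.degrees(np.arctan2(d2[1],d2[0])))
u=d1/np.linalg.norm(d1);print("grip",P-.066*u)
print(np.linalg.norm(a-b))
print(camera_model("wrist"))
E
```

```text
[ 0.5874 -0.2605  0.052 ] [ 0.4646 -0.2201  0.052 ] [ 0.4666 -0.3068  0.052 ] [ 0.5463 -0.2426  0.052 ] [ 0.547  -0.2811  0.052 ] 0.12180355712886222 1.383117675278176
1.8483373289874947
grip [ 0.5214 -0.2621  0.052 ]
0.08677358693071498
{'intrinsics': array([[427.6741,   0.    , 321.6733],
       [  0.    , 427.6741, 233.3746],
       [  0.    ,   0.    ,   1.    ]]), 'R': array([[ 0.0869, -0.9962,  0.0006],
       [-0.9439, -0.0821,  0.32  ],
       [-0.3187, -0.0284, -0.9474]]), 't': array([-0.3084,  0.4197,  0.5042])}
```

```bash
python3 -m jog '[[[0,0,0,0,0,0.73,0],[0.18,-0.02,0,0,0,0,0],[0.18,-0.02,0,0,0,0,0],[0,0,0.5,0,0,0,0],[0,0,0.5,0,0,0,0],[0,0,0.5,0,0,0,0],[0,0,0.5,0,0,0,0],[0,0,0.5,0,0,0,0],[0,0,0.5,0,0,0,0],[0,0,0.3,0,0,0,0],[0,0,0.25,0,0,0,0],[0,0,0,0,0,0,0],[0,0,0,0,0,0,0.15],[0,0,0,0,0,0,0.2],[0,0,0,0,0,0,0.2],[0,0,0,0,0,0,0.2]]]' 40
python3 -m jog '[[[0,0,0,0,0,0,0.24],[0,0,0,0,0,0,0.24],[0,0,0,0,0,0,0.24],[0,0,0,0,0,0,0.24]]]'; python3 see.py w2.png pliers pliers_tips
```

```text
time_s: 4.5
ee_pos: [0.5217, -0.2629, 0.0975]
ee_rot: [[1.0, 0.025, 0.002], [0.025, -1.0, -0.001], [0.002, 0.001, -1.0]]
force: [-0.1, 0.8, 4.2]
gripper_width: 0.0686
gripper_force: 13.7
time_s: 4.9
ee_pos: [0.5214, -0.2629, 0.0983]
ee_rot: [[1.0, 0.025, 0.002], [0.025, -1.0, -0.001], [0.001, 0.001, -1.0]]
force: [-1.6, 1.5, 10.0]
gripper_width: 0.0655
gripper_force: 16.9
[ 0.5214 -0.2629  0.0983] [[0.9997, 0.0246, 0.0015], [0.0246, -0.9997, -0.0014], [0.0015, 0.0014, -1.0]]
pliers [137.3 312.9] 0.8 [ 0.5891 -0.2585  0.036 ]
```

View pics/w2.png

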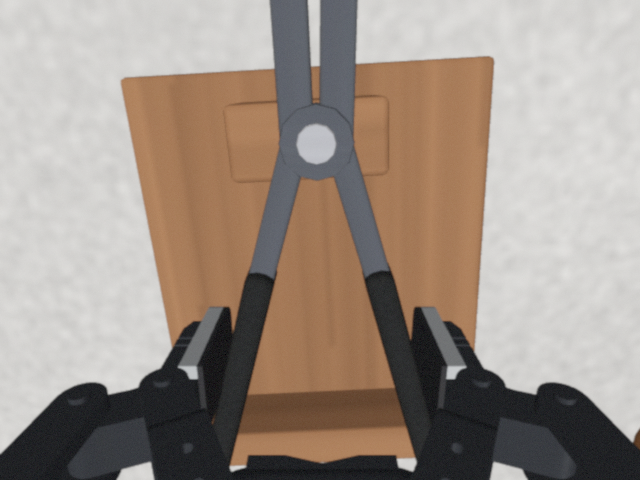

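The pads sit on both handles, symmetric about the pivot at (143, 316). Now I lift and look at the ring beside the pliers.

```bash
python3 -m jog '[[[0,0,-0.2,0,0,0,0.24],[0,0,-0.4,0,0,0,0.24],[0,0,-0.4,0,0,0,0.24],[0,0,-0.4,0,0,0,0.24],[0,0,-0.4,0,0,0,0.24],[0.04,-0.46,-0.4,0,0,0,0.24],[0.04,-0.46,-0.3,0,0,0,0.24],[0.04,-0.46,0,0,0,0,0.24],[0.04,-0.46,0,0,0,0,0.24],[0.04,-0.46,0,0,0,0,0.24],[0.04,-0.46,0,0,0,0,0.24],[0.04,-0.46,0,0,0,0,0.24],[0,0,0,0,0,0,0.24],[0,0,0,0,0,0,0.24],[0,0,0,0,0,0,0.24]]]'; python3 see.py w3.png pliers=0.16 ring ring_gap ring_mid
python3 - <<'E'
from h import *
snapshot("wrist")
for n in("ring",):
    for d in trace("wrist",n)[:2]:
        m=d["mask"];print(d["p"],d["box"],m.sum());np.save("m.npy",m)
        break
E
```

```text
time_s: 6.55
ee_pos: [0.5312, -0.1019, 0.2215]
ee_rot: [[1.0, 0.024, 0.0], [0.024, -1.0, -0.001], [0.0, 0.001, -1.0]]
force: [-0.8, -0.9, -1.1]
gripper_width: 0.0648
gripper_force: 13.4
[ 0.5312 -0.1019  0.2215] [[0.9997, 0.0243, 0.0002], [0.0243, -0.9997, -0.0008], [0.0002, 0.0008, -1.0]]
pliers [133.6 317.5] 0.87 [ 0.6001 -0.0991  0.16  ]
ring_gap [134.4 199.9] 0.68 [ 0.5856 -0.0287  0.033 ]
0.65 [150.1, 43.0, 235.6, 147.7] 2476
```

View pics/w3.png

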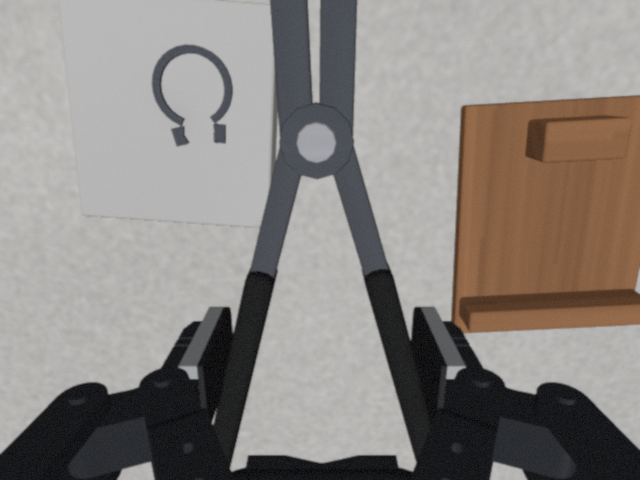

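The ring shows at about (85, 192), its lugs at (135, 180) and (133, 220); the pliers are held straight with the pivot at (142, 316). Now I measure both in the tool frame.

```bash
cat > ringfit.py <<'E'
from h import *
np.set_printoptions(precision=4,suppress=True)
from scipy.optimize import least_squares
img=cv2.imread("pics/w3.png");g=img.mean(2)
m=np.zeros(g.shape,bool);m[35:155,140:245]=g[35:155,140:245]<110
rc=np.argwhere(m);P=np.array([at_z("wrist",p,.033) for p in rc])[:,:2]
c=P.mean(0)+[.008,0]
for _ in range(20):
    d=np.linalg.norm(P-c,axis=1);q=P[d<.0245]
    # ignore ring ends
    c=least_squares(lambda x:np.linalg.norm(q-x,axis=1)-.0205,c,loss="soft_l1",f_scale=.001).x
d=np.linalg.norm(P-c,axis=1);q=P[d<.0235];lug=P[d>.0245]
print("centre",c,"r",np.percentile(np.linalg.norm(q-c,axis=1),[2,50,98]),"max",d.max(),len(lug))
y=lug[:,1]-lug[:,1].mean();L=lug[y>0].mean(0);Rr=lug[y<0].mean(0)
mid=(L+Rr)/2;u=c-mid;print("lugs",L,Rr,"axis by centre",np.degrees(np.arctan2(u[1],u[0])),"by lugs",np.degrees(np.arctan2(-(Rr-L)[0]*-1,(L-Rr)[1])),np.linalg.norm(u))
s=r.read_state();Rt=np.array(s["ee_rot"]);p0=np.array(s["ee_pos"])
for rows in (2,30,60):
    x=g[rows,265:365];dk=np.where(x<140)[0]+265;br=[k for k in range(300,335) if g[rows,k]>125];print(rows,dk.min(),dk.max(),br[:1],br[-1:])
    for zt in(-.046,-.0525):
        mm=((dk.min()+dk.max())/2);X=at_z("wrist",[rows,mm],p0[2]+zt);print("  jaw mid tool",Rt.T@(X-p0))
for zt in(-.0422,-.0463):
    print("pivot disc",zt,Rt.T@(at_z("wrist",[142,316.5],p0[2]+zt)-p0))
for row in (290,320,350,380):
    x=g[row,200:440];dk=np.where(x<60)[0]+200;i=[k for k in range(320,200,-1) if g[row,k]<60][:1];j=[k for k in range(320,440) if g[row,k]<60][:1]
    print(row,i,j,Rt.T@(at_z("wrist",[row,(i[0]+j[0])/2],p0[2]-.0443)-p0))
E
python3 ringfit.py
```

```text
centre [ 0.6117 -0.0258] r [0.0183 0.0205 0.0226] max 0.03459128172369897 373
lugs [ 0.5842 -0.0162] [ 0.5864 -0.0402] axis by centre 5.119459103361657 by lugs 5.348951590356527 0.026490618871508945
2 270 356 [308] [320]
  jaw mid tool [ 0.1015 -0.0023  0.046 ]
  jaw mid tool [ 0.1026 -0.0024  0.0525]
30 272 355 [309] [319]
  jaw mid tool [ 0.0953 -0.0022  0.046 ]
  jaw mid tool [ 0.0961 -0.0023  0.0525]
60 274 355 [311] [319]
  jaw mid tool [ 0.0885 -0.002   0.046 ]
  jaw mid tool [ 0.0889 -0.0021  0.0525]
pivot disc -0.0422 [ 0.0687 -0.0015  0.0422]
pivot disc -0.0463 [ 0.0682 -0.0016  0.0463]
290 [271] [368] [ 0.0256 -0.0008  0.0443]
320 [264] [377] [ 0.0156 -0.0005  0.0443]
350 [257] [385] [ 0.0051 -0.0004  0.0443]
380 [249] [394] [-0.006  -0.0002  0.0443]
```

```bash
python3 -m jog '[[[0,0,0,0,0,-0.54,0.24],[-0.33,-0.33,0,0,0,0,0.24],[-0.33,-0.33,0,0,0,0,0.24],[-0.34,-0.34,0.2,0,0,0,0.24],[-0.34,-0.34,0.3,0,0,0,0.24],[0,0,0.4,0,0,0,0.24],[0,0,0.4,0,0,0,0.24],[0,0,0.2,0,0,0,0.24],[0,0,0,0,0,0,0.24],[0,0,0,0,0,0,0.24]]]'
python3 - <<'E'
from h import *
np.set_printoptions(precision=4,suppress=True)
s=r.read_state();p=s["ee_pos"];R=s["ee_rot"];print(p,R.round(4).tolist(),np.degrees(np.arctan2(R[1,0],R[0,0])))
tip=p+R@[.1265,-.0027,.0843];print("tip",tip)
T=snapshot("top");S=snapshot("scene")
out=[]
for c,im in(("top",T),("scene",S)):
    for n in("pliers_tips","ring_gap"):
        for d in landmark_of(c,n)[:1]:print(c,n,d["pixel"],d["p"],at_z(c,d["pixel"],tip[2] if n[0]=="p" else .033))
    print(c,"proj tip",proj(c,tip),"gap",proj(c,[.5858,-.0282,.033]))
    q=proj(c,tip).astype(int);k=im[q[0]-30:q[0]+30,q[1]-40:q[1]+40];out.append(cv2.resize(k,None,fx=10,fy=10,interpolation=cv2.INTER_CUBIC)[::2,::2] if 0 else cv2.resize(k,(400,300),interpolation=cv2.INTER_CUBIC))
save(np.hstack(out),"tips1.png")
E
```

```text
time_s: 7.9
ee_pos: [0.4601, -0.0395, 0.1467]
ee_rot: [[0.997, 0.071, 0.001], [0.071, -0.997, -0.0], [0.001, 0.0, -1.0]]
force: [-0.2, -1.2, -1.1]
gripper_width: 0.0656
gripper_force: 13.4
[ 0.4601 -0.0395  0.1467] [[0.9975, 0.0714, 0.0006], [0.0714, -0.9975, -0.0002], [0.0006, 0.0003, -1.0]] 4.091670651509659
tip [ 0.5861 -0.0278  0.0625]
top pliers_tips [245.1, 332.4] 0.75 [ 0.5978 -0.0323  0.0625]
top ring_gap [250.8, 328.3] 0.62 [ 0.5875 -0.0229  0.033 ]
top proj tip [249.9664 330.6608] gap [251.4428 330.4982]
scene pliers_tips [224.4, 319.9] 0.77 [ 0.5806 -0.0284  0.0625]
scene ring_gap [234.9, 318.9] 0.51 [ 0.5895 -0.0213  0.033 ]
scene proj tip [225.626  318.3504] gap [232.4877 318.3672]
```

View pics/tips1.png

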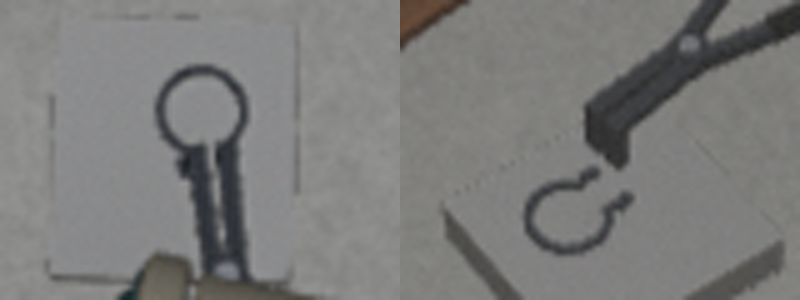

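In the crops the jaws end just above the gap: the front edge is at about (225, 319) in the scene view, and the lugs' middle is straight below at (232, 319). I descend.

```bash
python3 -m jog '[[[0,0,0.2,0,0,0,0.24],[0,0,0.2,0,0,0,0.24],[0,0,0.1,0,0,0,0.24],[0,0,0.06,0,0,0,0.24],[0,0,0,0,0,0,0.24],[0,0,0,0,0,0,0.24]]]'; python3 -m jog '[[[0,0,0.02,0,0,0,0.24],[0,0,0,0,0,0,0.24]]]'
```

```text
time_s: 8.8
ee_pos: [0.4596, -0.0392, 0.1183]
ee_rot: [[0.997, 0.072, -0.0], [0.072, -0.997, -0.0], [-0.0, 0.0, -1.0]]
force: [0.3, -0.5, -1.1]
gripper_width: 0.0649
gripper_force: 13.4
time_s: 9.0
ee_pos: [0.4598, -0.0393, 0.1176]
ee_rot: [[0.997, 0.072, 0.001], [0.072, -0.997, -0.0], [0.001, 0.0, -1.0]]
force: [-0.1, 0.1, -1.2]
gripper_width: 0.0651
gripper_force: 13.4
```

```bash
python3 -m jog '[[[0,0,0.02,0,0,0,0.24],[0,0,0,0,0,0,0.24]]]' | grep -E "force:|pos"; python3 -m jog '[[[0,0,0.02,0,0,0,0.24],[0,0,0,0,0,0,0.24]]]'| grep -E "force:|pos"
python3 - <<'E'
from h import *
T=snapshot("top");S=snapshot("scene");out=[]
for c,im in(("top",T),("scene",S)):
    q=proj(c,[.59,-.028,.035]).astype(int);k=im[q[0]-20:q[0]+20,q[1]-27:q[1]+27];out.append(cv2.resize(k,(400,300),interpolation=cv2.INTER_CUBIC))
save(np.hstack(out),"tips2.png")
E
```

```text
ee_pos: [0.4596, -0.0392, 0.1164]
force: [0.2, 0.2, -1.5]
gripper_force: 13.4
ee_pos: [0.4595, -0.0392, 0.1153]
force: [-0.1, 0.1, -0.7]
gripper_force: 13.4
```

View pics/tips2.png

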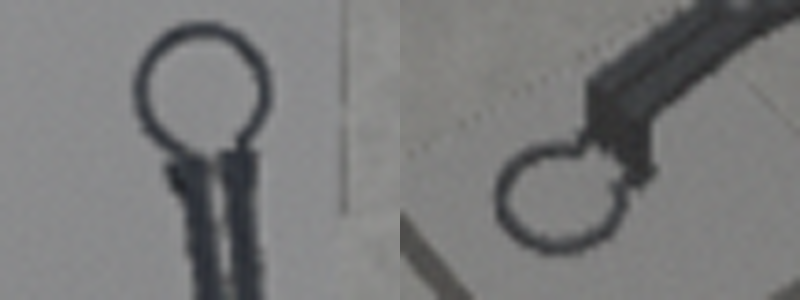

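```bash
python3 - <<'E'
from h import *
np.set_printoptions(precision=2,suppress=True)
s=r.read_state();p=s["ee_pos"];R=s["ee_rot"]
c0=proj("top",[.59,-.028,.035]).astype(int);c1=proj("scene",[.59,-.028,.035]).astype(int)
def crop(c,X):
    q=proj(c,X);o=(c0 if c=="top" else c1);return ((q-o+[20,27]+.5)*[7.5,7.407])[::-1]
for z in (.0443,.055,.0843):print("axis top x=.1285",crop("top",p+R@[.1305,-.0027,z]),crop("scene",p+R@[.1305,-.0027,z]))
u=np.array([np.cos(.0908),np.sin(.0908)]);c=np.array([.6117,-.0258])
v=np.array([-u[1],u[0]])
for a,b in((0,0),(-.026,0),(.0205,0),(-.029,.0125),(-.029,-.0125)):
    X=[*(c+a*u+b*v),.033];print("ring",a,b,crop("top",X),crop("scene",X))
E
sed -n 1,1p /dev/null
```

```text
axis top x=.1285 [207.31 147.41] [206.85  96.29]
axis top x=.1285 [206.39 151.29] [206.95 115.79]
axis top x=.1285 [203.94 161.56] [207.24 167.95]
ring 0 0 [198.07  93.73] [159.06 199.86]
ring -0.026 0 [207.25 172.05] [213.88 157.5 ]
ring 0.0205 0 [190.87  32.3 ] [115.23 233.74]
ring -0.029 0.0125 [170.81 185.44] [245.16 173.85]
ring -0.029 -0.0125 [245.81 176.8 ] [195.33 131.62]
```

```bash
for i in 1 ; do python3 -m jog '[[[0,0,0.02,0,0,0,0.24],[0,0,0,0,0,0,0.24]]]' | grep -E "force:|pos"; done; python3 -m jog '[[[0,0,0.02,0,0,0,0.24],[0,0,0,0,0,0,0.24]]]'| grep -E "force:|pos"; python3 - <<'E'
from h import *
T=snapshot("top")
for n in ("ring","ring_gap","pliers_tips"):
  for d in landmark_of("top",n)[:1]: print(n,d["pixel"],d["p"])
E
```

```text
ee_pos: [0.4595, -0.0392, 0.1143]
force: [-0.4, -0.9, -0.3]
gripper_force: 13.4
ee_pos: [0.4595, -0.0392, 0.1133]
force: [-0.1, 0.0, -1.1]
gripper_force: 13.4
ring [242.9, 332.4] 0.51
ring_gap [250.3, 328.4] 0.46
pliers_tips [248.4, 333.9] 0.85
```

```bash
for i in 1 ; do python3 -m jog '[[[0,0,0.02,0,0,0,0.24],[0,0,0,0,0,0,0.24]]]' | grep -E "force:|pos"; done; python3 -m jog '[[[0,0,0.02,0,0,0,0.24],[0,0,0,0,0,0,0.24]]]'| grep -E "force:|pos";python3 -m jog '[[[0,0,0.02,0,0,0,0.24],[0,0,0,0,0,0,0.24]]]'| grep -E "force:|pos"; python3 - <<'E'
from h import *
W=snapshot("wrist");save(W,"w4.png")
a=cv2.imread("pics/w3.png").mean(2);b=cv2.imread("pics/w4.png").mean(2)
for g in(a,b):
    for row in(2,40):
        dk=np.where(g[row,240:400]<110)[0]+240;print(row,dk.min(),dk.max())
    t=(g[100:185,280:355]>165);rc=np.argwhere(t);print("rivet",rc.mean(0)+[100,280],len(rc))
E
```

```text
ee_pos: [0.4595, -0.0392, 0.1123]
force: [-0.2, 1.0, -1.1]
gripper_force: 13.4
ee_pos: [0.4596, -0.0392, 0.1113]
force: [-0.1, 0.2, 0.3]
gripper_force: 13.4
ee_pos: [0.4595, -0.0392, 0.1103]
force: [-0.7, 0.3, -0.1]
gripper_force: 13.4
2 271 356
40 273 355
rivet [157.94179894 318.99647266] 567
2 267 359
40 270 357
rivet [172.33333333 321.43333333] 30
```

View pics/w4.png

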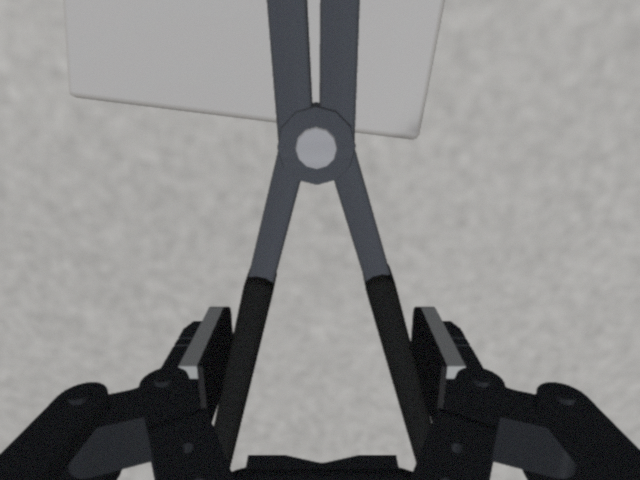

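The rivet moved from row 142 to 148 and the jaws look larger, so the tips touched earlier and the pliers have pitched nose-up in the grip. I measure the pitch next.

```bash
cat > pitch.py <<'E'
import sys
from h import *
from scipy.optimize import brentq
s=r.read_state();p0=s["ee_pos"];R=s["ee_rot"]
def rivet(f):
    g=cv2.imread(f).mean(2)
    sub=(g[100:195,270:365]>135).astype(np.uint8)
    n,l,st,ce=cv2.connectedComponentsWithStats(sub)
    c=[(st[i,4],ce[i]) for i in range(1,n) if 600<st[i,4]<2500 and 25<ce[i][1]<65 and 25<ce[i][0]<65]
    a,b=max(c,key=lambda t:t[0]);return a,np.array([b[1]+100,b[0]+270])
def tray(px):
    c,d=ray("wrist",px);return R.T@(c-p0),R.T@d
a0,q0=rivet("pics/w3.png");a1,q1=rivet(sys.argv[1]);print(a0,q0,a1,q1)
for gx,gz in((-.011,.050),(0.,.052),(.003,.052)):
    def pt(th,x=.0685,z=.0443):
        dx,dz=x-gx,z-gz;return gx+dx*np.cos(th)+dz*np.sin(th),gz+dz*np.cos(th)-dx*np.sin(th)
    # w3 anchor
    c,d=tray(q0);k=(.0443-c[2])/d[2];x0=(c+k*d)[0]
    def res(th):
        x,z=pt(th,x0);c,d=tray(q1);k=(z-c[2])/d[2];return (c+k*d)[0]-x
    th=brentq(res,-.2,.2);print("pitch up deg",np.degrees(th),"tip rise mm",1e3*(.1265-gx)*th)
print("area ratio-> depth ratio",(a1/a0)**-.5)
E
python3 pitch.py pics/w4.png;python3 pitch.py pics/w2.png
```

```text
1135 [142.31806167 315.76035242] 1190 [148.01932773 315.68487395]
pitch up deg 4.458822420363722 tip rise mm 10.700405649599821
pitch up deg 4.429839987308634 tip rise mm 9.780384579052495
pitch up deg 4.535342758367723 tip rise mm 9.7758479842398
area ratio-> depth ratio 0.976617382911569
1135 [142.31806167 315.76035242] 1261 [143.50674068 315.8556701 ]
pitch up deg 1.107157654056301 tip rise mm 2.6569876302665856
pitch up deg 1.0693517036583098 tip rise mm 2.360959073466997
pitch up deg 1.0940054568961837 tip rise mm 2.3581086613164786
area ratio-> depth ratio 0.9487250930280898
```

```bash
python3 -m jog '[[[0,0,-0.16,0,0,0,0.24],[0,0,0,0,-0.68,0,0.24],[0.065,0,0,0,0,0,0.24],[0,0,0,0,0,0,0.24],[0,0,0,0,0,0,0.24]]]'; python3 see.py w5.png; python3 pitch.py pics/w5.png
```

```text
time_s: 11.25
ee_pos: [0.4629, -0.039, 0.1183]
ee_rot: [[0.996, 0.072, -0.058], [0.072, -0.997, -0.004], [-0.058, 0.0, -0.998]]
force: [0.1, -0.0, -0.6]
gripper_width: 0.0651
gripper_force: 13.4
[ 0.4629 -0.039   0.1183] [[0.9957, 0.0716, -0.0579], [0.0715, -0.9974, -0.0043], [-0.0581, 0.0001, -0.9983]]
1135 [142.31806167 315.76035242] 1180 [147.31864407 315.77711864]
pitch up deg 3.9978700180761413 tip rise mm 9.594199296301658
pitch up deg 3.9590933253106395 tip rise mm 8.741050560930804
pitch up deg 4.052940447459021 tip rise mm 8.736038666633403
area ratio-> depth ratio 0.9807468617230752
```

```bash
python3 -m jog '[[[0,0,-0.012,0,0,0,0.26],[0,0,-0.012,0,0,0,0.29],[0,0,-0.012,0,0,0,0.32],[0,0,-0.012,0,0,0,0.35],[0,0,-0.01,0,0,0,0.38],[0,0,-0.01,0,0,0,0.41],[0,0,0,0,0,0,0.41],[0,0,0,0,0,0,0.41]]]' 60; python3 see.py w6.png; python3 pitch.py pics/w6.png
python3 - <<'E'
from h import *
T=snapshot("top");S=snapshot("scene");out=[]
for c,im in(("top",T),("scene",S)):
    q=proj(c,[.59,-.028,.035]).astype(int);k=im[q[0]-20:q[0]+20,q[1]-27:q[1]+27];out.append(cv2.resize(k,(400,300),interpolation=cv2.INTER_CUBIC))
save(np.hstack(out),"tips3.png")
E
```

```text
time_s: 12.1
ee_pos: [0.4628, -0.0389, 0.1216]
ee_rot: [[0.996, 0.072, -0.059], [0.072, -0.997, -0.004], [-0.06, -0.0, -0.998]]
force: [-2.1, -0.3, -0.6]
gripper_width: 0.0511
gripper_force: 14.8
[ 0.4628 -0.0389  0.1216] [[0.9957, 0.0717, -0.0595], [0.0715, -0.9974, -0.0042], [-0.0596, -0.0, -0.9982]]
1135 [142.31806167 315.76035242] 1168 [135.74914384 314.31934932]Traceback (most recent call last):
  File "pitch.py", line 21, in <module>
    th=brentq(res,-.2,.2);print("pitch up deg",np.degrees(th),"tip rise mm",1e3*(.1265-gx)*th)
    r = _zeros._brentq(f, a, b, xtol, rtol, maxiter, args, full_output, disp)
ValueError: f(a) and f(b) must have different signs
```

View pics/tips3.png

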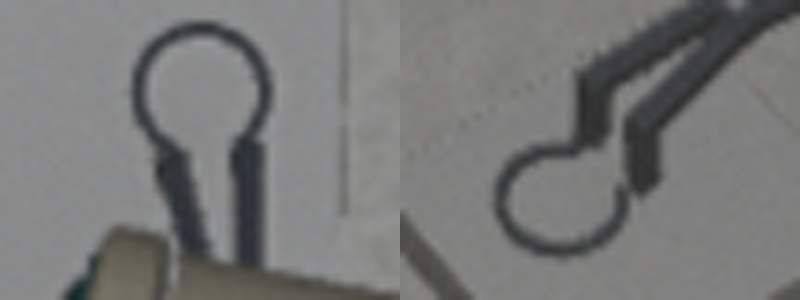

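Both jaws are now spread over the lugs, with tips at about (172, 150) and (250, 145) in the top crop, and the ring is unmoved. I continue to the stop.

```bash
python3 -m jog '[[[0,0,-0.01,0,0,0,0.45],[0,0,-0.01,0,0,0,0.5],[0,0,-0.01,0,0,0,0.55],[0,0,-0.008,0,0,0,0.6],[0,0,-0.008,0,0,0,0.65],[0,0,-0.006,0,0,0,0.7],[0,0,-0.006,0,0,0,0.76],[0,0,-0.004,0,0,0,0.85],[0,0,0,0,0,0,0.85],[0,0,0,0,0,0,0.85],[0,0,0,0,0,0,0.85]]]' 60
python3 - <<'E'
from h import *
W=snapshot("wrist");save(W,"w7.png");T=snapshot("top");S=snapshot("scene");out=[]
for c,im in(("top",T),("scene",S)):
    q=proj(c,[.59,-.028,.035]).astype(int);k=im[q[0]-20:q[0]+20,q[1]-27:q[1]+27];out.append(cv2.resize(k,(400,300),interpolation=cv2.INTER_CUBIC))
    for n in("ring","ring_mid","ring_gap"):
        for d in landmark_of(c,n)[:1]: print(c,n,d["pixel"],d["p"])
out=np.hstack(out);w=cv2.resize(W,(400,300));save(np.vstack([out,np.hstack([w,w*0])]),"tips4.png")
E
```

```text
time_s: 13.35
ee_pos: [0.4634, -0.0389, 0.1248]
ee_rot: [[0.996, 0.072, -0.059], [0.072, -0.997, -0.004], [-0.059, 0.0, -0.998]]
force: [0.5, 2.4, 0.6]
gripper_width: 0.0195
gripper_force: 61.8
top ring [241.9, 330.8] 0.66
top ring_mid [272.7, 332.4] 0.61
top ring_gap [247.8, 329.0] 0.46
scene ring [236.1, 310.2] 0.54
scene ring_mid [235.6, 310.3] 0.59
scene ring_gap [230.9, 314.9] 0.46
```

View pics/tips4.png

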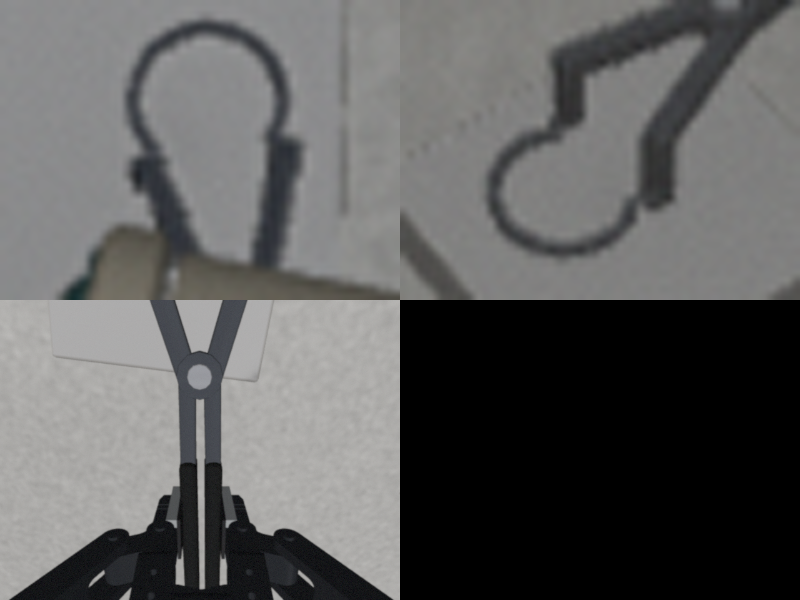

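The ring is now spread: about 162 px wide in the crop against 137 px before, with both lugs on the tips. Next I measure the ring in the tool frame, using the earlier free-ring pictures to remove camera bias.

```bash
cat > arc.py <<'E'
from h import *
from scipy.optimize import least_squares
np.set_printoptions(precision=4,suppress=True)
def arc(cam,img,c,yaw,z,half=50,th=95,rad=.0205):
    """dark arc centre: sub-pixel, darkness-weighted mean radius per angle"""
    g=img.astype(float).mean(2);c=np.array(c,float)
    for _ in range(6):
        pts=[]
        for a in np.radians(np.arange(-half,half+1,5))+yaw:
            rr=np.arange(.013,.0285,.0005);X=[[*(c+q*np.array([np.cos(a),np.sin(a)])),z] for q in rr]
            px=np.array([proj(cam,x) for x in X],np.float32)
            v=cv2.remap(g.astype(np.float32),px[:,1].copy()[None],px[:,0].copy()[None],cv2.INTER_LINEAR)[0]
            w=np.clip(np.percentile(v,80)-8-v,0,None)
            if w.sum()>20: q=(w*rr).sum()/w.sum();pts.append(c+q*np.array([np.cos(a),np.sin(a)]))
        pts=np.array(pts);f=least_squares(lambda x:np.linalg.norm(pts-x,axis=1)-rad,c,loss="soft_l1",f_scale=.0005);c=f.x
    return c,len(pts),np.sqrt((f.fun**2).mean())
E
python3 - <<'E'
from arc import *
rd=lambda f:cv2.imread("pics/"+f)
W=np.array([.6117,-.0258]);yaw=.091;sv={}
T=snapshot("top");S=snapshot("scene");save(T,"t_s.png");save(S,"s_s.png")
s=r.read_state();p=s["ee_pos"];R=s["ee_rot"]
for cam,f,im in(("top","top.png",T),("scene","scene.png",S)):
    a=arc(cam,rd(f),W,yaw,.0315);b=arc(cam,im,W,yaw,.0315);print(cam,a,b,"shift",b[0]-a[0])
    o=W+b[0]-a[0];X=np.array([*(o-.0038*np.array([np.cos(yaw),np.sin(yaw)])),.03]);print("  ring_mid tool",R.T@(X-p))
E
```

```text
Traceback (most recent call last):
  File "arc.py", line 11, in arc
    px=np.array([proj(cam,x) for x in X],np.float32)
                 ~~~~^^^^^^^
  File "h.py", line 14, in proj
    m=camera_model(cam);p=np.array(m["intrinsics"])@(np.array(m["R"])@np.array(X)+np.array(m["t"]));return (p[:2]/p[2])[::-1]
ValueError: time passes only in moves, steps and waits
```

```bash
python3 -m jog '[[[0,0,-0.06,0,0,0,0.85],[0,0,-0.1,0,0,0,0.85],[0,0,-0.2,0,0,0,0.85],[0,0,-0.3,0,0,0,0.85],[0,0,-0.4,0,0,0,0.85],[0,0,-0.4,0,0,0,0.85],[0,0,-0.4,0,0,0,0.85],[0,0,-0.4,0,0,0,0.85],[0,0,-0.3,0,0,0,0.85],[0,0,-0.1,0,0,0,0.85],[0,0,0,0,0,0,0.85],[0,0,0,0,0,0,0.85]]]'
python3 - <<'E'
from arc import *
T=snapshot("top");S=snapshot("scene");save(T,"t_l.png");save(S,"s_l.png")
s=r.read_state();p=s["ee_pos"];R=s["ee_rot"];print(p)
for cam,im in(("top",T),("scene",S)):
    for n in("ring","ring_mid","pliers_tips"):
        for d in landmark_of(cam,n)[:1]: print(cam,n,np.round(d["pixel"],1),round(d["p"],2))
    print("slab centre gray", [im[tuple(np.round(proj(cam,[.6117+.0205*np.cos(a),-.0258+.0205*np.sin(a),.032])).astype(int))].mean().round() for a in np.radians([-30,0,30])])
    for z in(.148,.153,.158,.163): print(z,arc(cam,im,(p+R@[.148,-.0027,.0])[:2],.091,z))
E
```

```text
time_s: 15.1
ee_pos: [0.4704, -0.0383, 0.2569]
ee_rot: [[0.996, 0.072, -0.061], [0.071, -0.997, -0.004], [-0.061, -0.0, -0.998]]
force: [0.0, 0.1, -2.2]
gripper_width: 0.0196
gripper_force: 61.7
[ 0.4703 -0.0383  0.2565]
top ring [233.4 332.5] 0.47
top ring_mid [229.5 330.1] 0.39
top pliers_tips [238.  336.9] 0.61
slab centre gray [np.float64(141.0), np.float64(140.0), np.float64(143.0)]Traceback (most recent call last):
  File "<stdin>", line 8, in <module>
  File "arc.py", line 11, in arc
    px=np.array([proj(cam,x) for x in X],np.float32)
                 ~~~~^^^^^^^
  File "h.py", line 14, in proj
    m=camera_model(cam);p=np.array(m["intrinsics"])@(np.array(m["R"])@np.array(X)+np.array(m["t"]));return (p[:2]/p[2])[::-1]
ValueError: time passes only in moves, steps and waits
```

```bash
python3 - <<'E'
s=open("h.py").read()
s=s.replace("def ray(","_c={}\n_cm=camera_model\ndef camera_model(n):\n    if n=='wrist': return _cm(n)\n    if n not in _c:_c[n]=_cm(n)\n    return _c[n]\ndef ray(",1)
open("h.py","w").write(s)
E
python3 - <<'E'
from arc import *
rd=lambda f:cv2.imread("pics/"+f)
W=np.array([.6117,-.0258]);yaw=.091
p=np.array([.4634,-.0389,.1248]);R=r.read_state()["ee_rot"];p2=r.read_state()["ee_pos"]
for cam,f,im,l in(("top","top.png","t_s.png","t_l.png"),("scene","scene.png","s_s.png","s_l.png")):
    if cam=="scene":
        import os
        if not os.path.exists("pics/s_s.png"): im=None
    a=arc(cam,rd(f),W,yaw,.0315);print(cam,"free",a)
    if im:
        b=arc(cam,rd(im),W,yaw,.0315);print("spread",b)
        o=W+b[0]-a[0];X=np.array([*(o-.0038*np.array([np.cos(yaw),np.sin(yaw)])),.03]);t=R.T@(X-p);print("  ring_mid tool",t,"now expected",p2+R@t)
        zz=(p2+R@t)[2]
        for half in(35,50,60):
            b=arc(cam,rd(l),(p2+R@t)[:2]+[.0038,.0003],yaw,zz+.0015,half=half);print("lifted",half,b,"bias-corr mid",b[0]-a[0]+W-.0038*np.array([np.cos(yaw),np.sin(yaw)]))
E
```

```text
top free (array([ 0.6123, -0.0275]), 21, np.float64(0.00014164637137372758))
spread (array([ 0.6134, -0.0288]), 21, np.float64(0.000612851818842626))
  ring_mid tool [ 0.1516 -0.0009  0.0857] now expected [ 0.6163 -0.027   0.162 ]
lifted 35 (array([ 0.6192, -0.0283]), 15, np.float64(0.0002715499445583642)) bias-corr mid [ 0.6148 -0.027 ]
lifted 50 (array([ 0.6194, -0.0283]), 21, np.float64(0.0005859386614287607)) bias-corr mid [ 0.615 -0.027]
lifted 60 (array([ 0.6195, -0.0283]), 25, np.float64(0.0009263152518950471)) bias-corr mid [ 0.6151 -0.027 ]
scene free (array([ 0.6102, -0.0266]), 21, np.float64(0.00015760678558264014))
spread (array([ 0.6116, -0.028 ]), 21, np.float64(0.00045708827822763334))
  ring_mid tool [ 0.1518 -0.0009  0.0857] now expected [ 0.6166 -0.027   0.162 ]
lifted 35 (array([ 0.6194, -0.0247]), 15, np.float64(0.00023571362883396146)) bias-corr mid [ 0.6171 -0.0243]
lifted 50 (array([ 0.6196, -0.0249]), 21, np.float64(0.0005378368736741457)) bias-corr mid [ 0.6173 -0.0245]
lifted 60 (array([ 0.6197, -0.025 ]), 25, np.float64(0.0007837026035816644)) bias-corr mid [ 0.6174 -0.0245]
```

```bash
python3 -m jog '[[[0,0,-0.3,0,0,0,0.85],[0,0,-0.4,0,0,0,0.85],[0,0,-0.4,0,0,0,0.85],[0.06,-0.2,-0.17,0,0,0,0.85],[0.12,-0.42,0,0,0,0,0.85],[0.12,-0.42,0,0,0,0,0.85],[0.12,-0.42,0,0,0,0,0.85],[0.12,-0.42,0,0,0,0,0.85],[0.12,-0.42,0,0,0,0,0.85],[0.12,-0.42,0,0,0,0,0.85],[0.12,-0.42,0,0,0,0,0.85],[0.12,-0.42,0,0,0,0,0.85],[0.12,-0.42,0,0,0,0,0.85],[0.05,-0.2,0,0,0,0,0.85],[0,0,0,0,0,0,0.85],[0,0,0,0,0,0,0.85],[0,0,0,0,0,0,0.85]]]'
python3 see.py w8.png groove=0.118 roller=0 groove=0.134
python3 - <<'E'
from arc import *
g=cv2.imread("pics/w8.png").mean(2);q=proj("wrist",[.592,.2515,.134]);print(q)
for z,rad in((.134,.016),(.134,.020),(.118,.0265),(.118,.040),(0.1,.045)):
  print(z,rad,[ [int(g[tuple(np.clip(np.round(proj("wrist",[.592+rr*np.cos(a),.2515+rr*np.sin(a),z])).astype(int),0,[479,639]))]) for rr in np.arange(rad-.006,rad+.007,.002)] for a in (0,1.57,3.14,4.71)])
E
```

```text
time_s: 17.05
ee_pos: [0.5188, 0.1738, 0.3172]
ee_rot: [[0.996, 0.071, -0.06], [0.071, -0.997, -0.005], [-0.06, 0.001, -0.998]]
force: [-0.1, 0.7, -2.6]
gripper_width: 0.0192
gripper_force: 61.7
[0.5188 0.1738 0.3172] [[0.9957, 0.0709, -0.0597], [0.0707, -0.9975, -0.005], [-0.0599, 0.0008, -0.9982]]
groove [ 62.6 177.4] 0.61 [0.5971 0.2623 0.118 ]
roller [ 57.9 223.7] 0.73 [0.6004 0.2608 0.    ]
groove [ 62.6 177.4] 0.61 [0.5977 0.2575 0.134 ]
[ 74.6552 189.1161]
0.134 0.016 [[171, 169, 171, 171, 155, 156, 162], [167, 165, 167, 166, 170, 172, 166], [140, 138, 156, 156, 149, 31, 36], [144, 94, 156, 159, 158, 51, 32]]
0.134 0.02 [[171, 171, 155, 156, 162, 146, 156], [167, 166, 170, 172, 166, 164, 152], [156, 156, 149, 31, 36, 25, 42], [156, 159, 158, 51, 32, 34, 31]]
0.118 0.0265 [[139, 152, 152, 155, 148, 43, 43], [168, 168, 172, 172, 165, 165, 155], [43, 36, 35, 34, 142, 159, 156], [37, 36, 136, 152, 154, 89, 61]]
0.118 0.04 [[39, 44, 58, 58, 58, 58, 58], [157, 37, 36, 40, 41, 149, 158], [95, 125, 140, 138, 125, 178, 179], [35, 36, 15, 10, 72, 77, 78]]
0.1 0.045 [[155, 159, 159, 159, 159, 159, 159], [152, 158, 80, 36, 39, 38, 105], [143, 148, 147, 137, 169, 178, 178], [57, 76, 75, 77, 76, 79, 81]]
```

```bash
cat > fit.py <<'E'
from arc import *
def rectify(cam,img,c,z,h=.06,n=241):
    m=camera_model(cam);K=np.array(m["intrinsics"]);R=np.array(m["R"]);t=np.array(m["t"])
    a=np.linspace(-h,h,n);X,Y=np.meshgrid(c[0]+a,c[1]+a,indexing="ij")
    P=np.stack([X,Y,np.full_like(X,z)],-1)@R.T+t;P=P@K.T;P=P[...,:2]/P[...,2:]
    P=P.astype(np.float32)
    return cv2.remap(img,P[...,0].copy(),P[...,1].copy(),cv2.INTER_LINEAR,borderValue=0)
E
python3 - <<'E'
from fit import *
g=cv2.imread("pics/w8.png").mean(2).astype(np.float32)
c=(.597,.258);q=rectify("wrist",g,c,.118)
for row in q[::-8,::-4]: print("".join(" .:-=+*#%@"[min(9,int(v/20))] for v in row))
E
```

```text
:--+###
                          ..::::::-*####*-... =--------=--*##
@%%%@@%@@%%%%@#####-::.:::::::.....:::-####=....----=-=----*#
%%%@@@%%@@@%@%###:...::=*########*-:::..:*###-..:------=-=--#
%%%@@%%%%%%%%##:..:.-####%%##########=:::::###=:.-------=---+
@@%%%%%%%%%%##...:-##%%%%%%%%%%##**####=...:###=:.-----------
%%@%%%%%%@%##:.:.+#%%%%%%%%%%%%%%##**###+...:###-..----------
@%%%%@%@%%##=.::=#%%%%%%%%%%%%%%%%###+###+...-##*-.:-=---=-=-
%%%%%%%@%%##:...##%%%%%%%%#%%%%%%%%##+####...:###-..:--------
@%%%%%%%@%##...:##%%%%%%+-==+%%%%%%##*+###:...###-:..-------=
%%%@@%%%%%##:..:##%%%%%%%+=+%%%%%%%##+*%##....###-.. .-----=-
%%@%%%%%%%##=...+##%%%%%%%%%%%%%%%###+###=...-##+-..  .------
%%%%%%%%%%%##:...+##%%%%%%%%%%%%%###+###*....###=:.  .*=-----
@@@@@@%%%%%##*:...=#####%%%%%%####*####=....*##=:.. .**#=----
%%%%%%%%%%%%###-....=#####**#########=....:###=:.. =#####---=
%%%%%@@%%%%%%###*:.....-*%########+:.....*###-...-########---
%%%%%%@@@@@@%######-..................-####-...+##########*--
%%%%%@@%%%%%%#########+-:.........:+####*:..-##############+-
%%%%@@%%%%%%#####################%###+:..=*#################-
%@%%%%%%%%%%###########*****+---:::=+*######################-
%%%%%%%%%%%%###########***********###############*##########=
@@%@@%%%@@%%%%%%%%%%%%%%%%%%%%%%%%%%%###**********##########=
%%%%%%@%%%%%%%%%%%%%%%%%%%@%%%%%@%%%%%@%%%%%%%%@%%%%%%%@@%@@*
%%%%%%%%@%%@%%%%%%%@%%%@%%%%@%%%%%%%%%@%%%@@%%%%%%%%%%@@@%%%*
%%%%%%%%%%%%@%%%@%%%%%%%%%%%@%%%%%%%%%%%%%%@%@%%%@@%%%%@@%%%#
```

```bash
cat >> fit.py <<'E'
def circ(cam,img,c,z,lo,hi,sgn,angs=np.arange(0,360,6)):
    """circle through the strongest radial edge (sgn<0: bright to dark outward), robust"""
    g=img.astype(np.float32);c=np.array(c,float)
    m=camera_model(cam);K=np.array(m["intrinsics"]);R=np.array(m["R"]);t=np.array(m["t"])
    for _ in range(5):
        pts=[]
        rr=np.arange(lo,hi,.00025)
        for a in np.radians(angs):
            X=np.c_[c[0]+rr*np.cos(a),c[1]+rr*np.sin(a),np.full(len(rr),z)];P=(X@R.T+t)@K.T;P=(P[:,:2]/P[:,2:]).astype(np.float32)
            if P[:,1].min()<1 or P[:,1].max()>478: continue
            v=cv2.GaussianBlur(cv2.remap(g,P[:,:1].copy(),P[:,1:].copy(),cv2.INTER_LINEAR),(1,7),0)[:,0]
            d=np.gradient(v)*sgn;k=d.argmax()
            if d[k]>3: pts.append(X[k,:2])
        pts=np.array(pts);f=least_squares(lambda x:np.linalg.norm(pts-x[:2],axis=1)-x[2],[*c,(lo+hi)/2],loss="soft_l1",f_scale=.0004);c=f.x[:2]
    return f.x,len(pts),np.median(np.abs(f.fun))
E
python3 - <<'E'
from fit import *
g=cv2.imread("pics/w8.png").mean(2)
print("inner race",circ("wrist",g,(.6,.255),.118,.022,.031,-1))
print("outer race in",circ("wrist",g,(.6,.255),.118,.029,.038,1))
print("outer",circ("wrist",g,(.6,.255),.118,.036,.044,-1))
T=snapshot("top").astype(float).mean(2);S=snapshot("scene").astype(float).mean(2)
for cam,im in(("top",T),("scene",S)):
    print(cam,circ(cam,im,(.595,.255),.118,.022,.031,-1),circ(cam,im,(.595,.255),.118,.029,.038,1))
E
```

```text
inner race (array([0.5969, 0.261 , 0.0263]), 60, np.float64(3.626762256906356e-05))
outer race in (array([0.597 , 0.2609, 0.0342]), 49, np.float64(5.630923468290944e-05))
outer (array([0.5969, 0.2606, 0.0395]), 26, np.float64(7.57829961332522e-05))Traceback (most recent call last):
  File "<stdin>", line 8, in <module>
  File "fit.py", line 21, in circ
    pts=np.array(pts);f=least_squares(lambda x:np.linalg.norm(pts-x[:2],axis=1)-x[2],[*c,(lo+hi)/2],loss="soft_l1",f_scale=.0004);c=f.x[:2]
                        ~~~~~~~~~~~~~^^^^^^^^^^^^^^^^^^^^^^^^^^^^^^^^^^^^^^^^^^^^^^^^^^^^^^^^^^^^^^^^^^^^^^^^^^^^^^^^^^^^^^^^^^^^
    return func(*args, **kwargs)
    vector_fun = VectorFunction(
        fun_wrapped,
    ...<6 lines>...
        workers=workers
    )
    self._update_fun()
    ~~~~~~~~~~~~~~~~^^
    self.f = self.fun_wrapped(xp_copy(self.x))
             ~~~~~~~~~~~~~~~~^^^^^^^^^^^^^^^^^
    return np.atleast_1d(self.fun(x))
                         ~~~~~~~~^^^
    return self.f(x, *self.args, **self.kwargs)
           ~~~~~~^^^^^^^^^^^^^^^^^^^^^^^^^^^^^^
  File "fit.py", line 21, in <lambda>
    pts=np.array(pts);f=least_squares(lambda x:np.linalg.norm(pts-x[:2],axis=1)-x[2],[*c,(lo+hi)/2],loss="soft_l1",f_scale=.0004);c=f.x[:2]
                                                              ~~~^~~~~~
ValueError: operands could not be broadcast together with shapes (0,) (2,)
```

```bash
sed -i 's/if d\[k\]>3/if d[k]>.5/' fit.py; python3 - <<'E'
from fit import *
for cam in("top","scene"):
    im=cv2.imread(f"pics/{cam}.png").mean(2)
    for lo,hi,s,z in((.022,.031,-1,.118),(.029,.038,1,.118),(.036,.044,-1,.118)): print(cam,lo,circ(cam,im,(.597,.258),z,lo,hi,s))
E
```

```text
top 0.022 (array([0.5967, 0.2587, 0.0261]), 60, np.float64(0.0003835879933023617))
top 0.029 (array([0.5967, 0.259 , 0.0341]), 60, np.float64(0.00020687128459530996))
top 0.036 (array([0.5967, 0.2584, 0.0398]), 60, np.float64(0.00030709840045015785))
scene 0.022 (array([0.5949, 0.2595, 0.026 ]), 60, np.float64(0.0002856414767007393))
scene 0.029 (array([0.595 , 0.2596, 0.0344]), 60, np.float64(0.00033603056747435675))
scene 0.036 (array([0.5958, 0.2603, 0.0394]), 34, np.float64(0.0003429961051380388))
```

```bash
cat > lift.py <<'E'
from arc import *
bias={"top":np.array([.0006,-.0017]),"scene":np.array([-.0015,-.0008])}
def ringmid(T,S,guess,yaw,zs,half=40):
    best=None
    for z in zs:
        o={c:arc(c,i,guess,yaw,z+.0015,half=half) for c,i in(("top",T),("scene",S))}
        a,b=[o[c][0]-bias[c] for c in("top","scene")];e=np.linalg.norm(a-b)
        if best is None or e<best[0]: best=(e,z,a,b,[o[c][2] for c in o])
    e,z,a,b,rm=best;return z,(a+b)/2-.0038*np.array([np.cos(yaw),np.sin(yaw)]),e,rm
E
python3 - <<'E'
from lift import *
rd=lambda f:cv2.imread("pics/"+f)
print("slab",ringmid(rd("t_s.png"),rd("s_s.png"),[.6117,-.0258],.091,np.arange(.024,.037,.001)))
p=np.array([.4703,-.0383,.2565]);s=r.read_state();R=s["ee_rot"]
z,m,e,rm=ringmid(rd("t_l.png"),rd("s_l.png"),[.619,-.026],.091,np.arange(.150,.172,.001));print("lifted",z,m,e,rm,"tool",R.T@(np.array([*m,z])-p))
T=snapshot("top");S=snapshot("scene");p=s["ee_pos"]
z,m,e,rm=ringmid(T,S,(p+R@[.1555,-.0009,.0857])[:2],.091,np.arange(.208,.236,.001));print("now",z,m,e,rm,"tool",R.T@(np.array([*m,z])-p))
E
```

```text
slab (np.float64(0.030000000000000006), array([ 0.6091, -0.0275]), np.float64(0.0002611187164619876), [np.float64(0.00027076252208532947), np.float64(0.00030745464491781693)])
lifted 0.158 [ 0.6155 -0.027 ] 0.00033757486490196243 [np.float64(0.0003670250842485577), np.float64(0.0003243802864197097)] tool [ 0.1512 -0.001   0.0897]
now 0.219 [0.6646 0.1855] 0.0007206259813011826 [np.float64(0.0003463132572035415), np.float64(0.00039571667658024306)] tool [ 0.1516 -0.001   0.0896]
```

```bash
sed -e 's#pics/w3.png#pics/w7.png#' -e 's/600<st/400<st/' pitch.py > pitch2.py; python3 pitch2.py pics/w8.png
```

```text
Traceback (most recent call last):
  File "pitch2.py", line 13, in <module>
    a0,q0=rivet("pics/w7.png");a1,q1=rivet(sys.argv[1]);print(a0,q0,a1,q1)
          ~~~~~^^^^^^^^^^^^^^^
  File "pitch2.py", line 10, in rivet
    a,b=max(c,key=lambda t:t[0]);return a,np.array([b[1]+100,b[0]+270])
        ~~~^^^^^^^^^^^^^^^^^^^^^
ValueError: max() iterable argument is empty
```

```bash
python3 - <<'E'
from h import *
a=cv2.imread("pics/w7.png",0);b=cv2.imread("pics/w8.png",0)
for (r0,r1,c0,c1) in((95,152,290,347),(98,148,295,341),(240,290,285,355)):
    t=a[r0:r1,c0:c1];m=cv2.matchTemplate(b,t,cv2.TM_CCOEFF_NORMED);_,v,_,l=cv2.minMaxLoc(m)
    y,x=l[1],l[0];sy=.5*(m[y-1,x]-m[y+1,x])/(m[y-1,x]-2*m[y,x]+m[y+1,x]);print(v,"drow",y+sy-r0,"dcol",x-c0)
E
```

```text
0.9945631623268127 drow -0.44808197 dcol 1
0.9936672449111938 drow -0.44937134 dcol 1
0.9918067455291748 drow -0.4677124 dcol 0
```

```bash
cat > tilt.py <<'E'
from lift import *
from scipy.optimize import minimize
yaw=.091
a=np.arange(-.030,.0301,.0005);U,V=np.meshgrid(a,a,indexing="ij")
rho=np.hypot(U,V);mask=(rho<.029)&(rho>.010)&(U>-.016)
def samp(cam,g,o,z,ph,ro):
    m=camera_model(cam);K=np.array(m["intrinsics"]);R=np.array(m["R"]);t=np.array(m["t"])
    c,s=np.cos(yaw),np.sin(yaw);u,v=U[mask],V[mask]
    X=np.c_[o[0]+u*c-v*s,o[1]+u*s+v*c,z-u*np.tan(ph)+v*np.tan(ro)]   # ph>0: nose down
    P=(X@R.T+t)@K.T;P=(P[:,:2]/P[:,2:]).astype(np.float32)
    return cv2.remap(g,P[:,:1].copy(),P[:,1:].copy(),cv2.INTER_CUBIC)[:,0].astype(float)
def ncc(x,y): x=x-x.mean();y=y-y.mean();return (x@y)/np.sqrt((x@x)*(y@y))
rd=lambda f:cv2.imread("pics/"+f).mean(2).astype(np.float32)
o0=np.array([.6091,-.0275])+.0038*np.array([np.cos(yaw),np.sin(yaw)])
tem={c:samp(c,rd(f),o0+bias[c],.0315,0,0) for c,f in(("top","t_s.png"),("scene","s_s.png"))}
def fit(ims,o,z,roll=False):
    def f(q): 
        if abs(q[3])>20 or abs(q[4])>20: return 1.
        return -sum(ncc(tem[c],samp(c,ims[c],np.array(q[:2])/1e3+o+bias[c],z+q[2]/1e3,np.radians(q[3]),np.radians(q[4]) if roll else 0)) for c in tem)/2
    b=None
    for ph in(-4,0,4,8):
        k=minimize(f,[0,0,0,ph,0],method="Nelder-Mead",options=dict(initial_simplex=np.array([[0,0,0,ph,0]]+[[2*(i==0),2*(i==1),3*(i==2),ph+4*(i==3),3*(i==4)] for i in range(5)],float),maxiter=800))
        if b is None or k.fun<b.fun:b=k
    x=b.x;mid=o+x[:2]/1e3-.0038*np.array([np.cos(yaw),np.sin(yaw)])
    return dict(ncc=-b.fun,mid=mid,z_under=z+x[2]/1e3-.0015+.0038*np.sin(np.radians(x[3])),pitch_down=x[3],roll=x[4])
E
python3 - <<'E'
from tilt import *
for ro in(0,1):
    print(fit({"top":rd("t_l.png"),"scene":rd("s_l.png")},np.array([.6193,-.0267]),.160,ro))
s=r.read_state();p=s["ee_pos"];R=s["ee_rot"];save(snapshot("top"),"t_n.png");save(snapshot("scene"),"s_n.png")
for ro in(0,1): print(fit({"top":rd("t_n.png"),"scene":rd("s_n.png")},np.array([.6684,.1859]),.221,ro))
E
```

```text
{'ncc': np.float64(0.9779816297080057), 'mid': array([ 0.6157, -0.0271]), 'z_under': np.float64(0.15936602359156193), 'pitch_down': np.float64(1.937465613266276), 'roll': np.float64(5.295235611903857)}
{'ncc': np.float64(0.9779902523926756), 'mid': array([ 0.6157, -0.0271]), 'z_under': np.float64(0.15937295498170342), 'pitch_down': np.float64(1.8495149799152981), 'roll': np.float64(-0.13813841462709384)}
{'ncc': np.float64(0.8357115528473478), 'mid': array([0.6648, 0.1854]), 'z_under': np.float64(0.21984785865270248), 'pitch_down': np.float64(2.8104898979892603), 'roll': np.float64(-0.28680790346063967)}
{'ncc': np.float64(0.8359193053863399), 'mid': array([0.6648, 0.1854]), 'z_under': np.float64(0.21985829969932666), 'pitch_down': np.float64(2.6097235410392043), 'roll': np.float64(-0.6141198364400676)}
```

```bash
python3 -m jog '[[[0,0,0,0,0.4,0,0.85],[-0.21,-0.27,0,0,0,0,0.85],[-0.21,-0.27,0,0,0,0,0.85],[-0.21,-0.27,0,0,0,0,0.85],[-0.21,-0.27,0,0,0,0,0.85],[-0.21,-0.27,0,0,0,0,0.85],[-0.22,-0.26,0,0,0,0,0.85],[0,0,0.3,0,0,0,0.85],[0,0,0.4,0,0,0,0.85],[0,0,0.3,0,0,0,0.85],[0,0,0.1,0,0,0,0.85],[0,0,0,0,0,0,0.85],[0,0,0,0,0,0,0.85]]]'
cat > now.py <<'E'
from tilt import *
t=np.array([.1514,-.0009,.0881]);stub=np.array([.5966,.2607])
s=r.read_state();p=s["ee_pos"];R=s["ee_rot"];m=p+R@t
print("predicted mid",m,"err to stub",m[:2]-stub,"yaw",np.degrees(np.arctan2(R[1,0],R[0,0])),"tilt",np.degrees(np.arcsin(R[2,0])),"F",s["force"],s["gripper_width"])
save(snapshot("top"),"t_n.png");save(snapshot("scene"),"s_n.png")
o=m[:2]+.0038*np.array([np.cos(yaw),np.sin(yaw)])
print(fit({"top":rd("t_n.png"),"scene":rd("s_n.png")},o,m[2]+.0015,True))
print(R.round(4).tolist())
E
python3 now.py
```

```text
time_s: 18.85
ee_pos: [0.4489, 0.2507, 0.2646]
ee_rot: [[0.997, 0.072, -0.023], [0.072, -0.997, -0.001], [-0.023, -0.0, -1.0]]
force: [1.1, -0.3, -2.8]
gripper_width: 0.0195
gripper_force: 61.7
predicted mid [0.5978 0.2623 0.173 ] err to stub [0.0012 0.0016] yaw 4.119946848097729 tilt -1.3281703193087582 F [ 1.0581 -0.3147 -2.7766] 0.01945825892585528
{'ncc': np.float64(0.5271955523227374), 'mid': array([0.5977, 0.2623]), 'z_under': np.float64(0.17333878608668346), 'pitch_down': np.float64(2.7727442712446537), 'roll': np.float64(0.26395862834430484)}
[[0.9971, 0.0718, -0.0231], [0.0718, -0.9974, -0.0014], [-0.0232, -0.0003, -0.9997]]
```

```bash
python3 -m jog '[[[-0.01,0.03,0,0,0,0,0.85],[0,0,0.2,0,0,0,0.85],[0,0,0.3,0,0,0,0.85],[0,0,0.15,0,0,0,0.85],[0,0,0.05,0,0,0,0.85],[0,0,0,0,0,0,0.85],[0,0,0,0,0,0,0.85]]]'; python3 now.py
```

```text
time_s: 19.65
ee_pos: [0.4477, 0.2488, 0.2292]
ee_rot: [[0.997, 0.072, -0.024], [0.072, -0.997, -0.001], [-0.024, -0.0, -1.0]]
force: [0.3, 0.8, -1.0]
gripper_width: 0.0193
gripper_force: 61.7
predicted mid [0.5965 0.2604 0.1376] err to stub [-0.0001 -0.0003] yaw 4.104945613141542 tilt -1.3530342720986825 F [ 0.2758  0.7946 -0.9692] 0.01929924937762593
{'ncc': np.float64(0.7204578440187774), 'mid': array([0.5979, 0.2612]), 'z_under': np.float64(0.1337815366516436), 'pitch_down': np.float64(-11.31100174609577), 'roll': np.float64(4.202198409328112)}
[[0.9972, 0.0716, -0.0236], [0.0716, -0.9974, -0.0015], [-0.0236, -0.0002, -0.9997]]
```

```bash
python3 -m jog '[[[0,0,0.04,0,0,0,0.85],[0,0,0.04,0,0,0,0.85],[0,0,0.04,0,0,0,0.85],[0.005,0,0.04,0,0,0,0.85],[0,0,0,0,0,0,0.85],[0,0,0,0,0,0,0.85]]]'; python3 -m jog '[[[0,0,0.04,0,0,0,0.85],[0,0,0.04,0,0,0,0.85],[0,0,0.04,0,0,0,0.85],[0.005,0,0.02,0,0,0,0.85],[0,0,0,0,0,0,0.85],[0,0,0,0,0,0,0.85]]]'; sed -i 's/6966/5966/' now.py; python3 now.py | head -1
```

```text
time_s: 20.35
ee_pos: [0.4474, 0.2487, 0.2208]
ee_rot: [[0.997, 0.072, -0.025], [0.072, -0.997, -0.002], [-0.025, 0.0, -1.0]]
force: [-0.3, -0.1, -2.6]
gripper_width: 0.0198
gripper_force: 61.7
time_s: 20.95
ee_pos: [0.4475, 0.2487, 0.2139]
ee_rot: [[0.997, 0.072, -0.024], [0.072, -0.997, -0.002], [-0.024, 0.0, -1.0]]
force: [0.1, 0.4, -1.8]
gripper_width: 0.0198
gripper_force: 61.7
predicted mid [0.5963 0.2603 0.1221] err to stub [-0.0003 -0.0004] yaw 4.1071935819356105 tilt -1.3984105247964351 F [ 0.0939  0.379  -1.7634] 0.019837353466477695
```

```bash
python3 -m jog '[[[0,0,0.03,0,0,0,0.85],[0,0,0.02,0,0,0,0.85],[0,0,0,0,0,0,0.85],[0,0,0,0,0,0,0.85]]]' 100|grep -E "pos|force"; for k in 1; do python3 -m jog '[[[0,0,0.016,0,0,0,0.85],[0,0,0,0,0,0,0.85],[0,0,0,0,0,0,0.85]]]'|grep -E "pos|force"; python3 -m jog '[[[0,0,0.016,0,0,0,0.85],[0,0,0,0,0,0,0.85],[0,0,0,0,0,0,0.85]]]'|grep -E "pos|force"; done; python3 see.py w9.png; python3 - <<'E'
from h import *
a=cv2.imread("pics/w8.png",0);b=cv2.imread("pics/w9.png",0)
for (r0,r1,c0,c1) in((98,148,295,341),(240,290,285,355)):
    t=a[r0:r1,c0:c1];m=cv2.matchTemplate(b,t,cv2.TM_CCOEFF_NORMED);_,v,_,l=cv2.minMaxLoc(m)
    y,x=l[1],l[0];sy=.5*(m[y-1,x]-m[y+1,x])/(m[y-1,x]-2*m[y,x]+m[y+1,x]);print(v,"drow",y+sy-r0,"dcol",x-c0)
E
```

```text
ee_pos: [0.4474, 0.2486, 0.2113]
force: [0.4, 0.5, -2.2]
gripper_force: 102.0
ee_pos: [0.4474, 0.2487, 0.2105]
force: [-1.0, 1.2, -1.6]
gripper_force: 102.0
ee_pos: [0.4474, 0.2487, 0.2097]
force: [0.1, -0.2, -1.8]
gripper_force: 102.1
[0.4474 0.2487 0.2097] [[0.9971, 0.0717, -0.0244], [0.0716, -0.9974, -0.0018], [-0.0245, 0.0001, -0.9997]]
0.9974818825721741 drow -0.14305878 dcol 0
0.9816768765449524 drow -0.3312378 dcol 0
```

```bash
python3 -m jog '[[[0,0,0.016,0,0,0,0.85],[0,0,0,0,0,0,0.85],[0,0,0,0,0,0,0.85]]]'|grep -E "pos|force:"; python3 -m jog '[[[0,0,0.016,0,0,0,0.85],[0,0,0,0,0,0,0.85],[0,0,0,0,0,0,0.85]]]'|grep -E "pos|force:"; cat > sh.py <<'E'
import sys
from h import *
save(snapshot("wrist"),sys.argv[1])
a=cv2.imread("pics/w9.png",0);b=cv2.imread("pics/"+sys.argv[1],0)
for (r0,r1,c0,c1) in((98,148,295,341),(240,290,285,355)):
    t=a[r0:r1,c0:c1];m=cv2.matchTemplate(b,t,cv2.TM_CCOEFF_NORMED);_,v,_,l=cv2.minMaxLoc(m)
    y,x=l[1],l[0];sy=.5*(m[y-1,x]-m[y+1,x])/(m[y-1,x]-2*m[y,x]+m[y+1,x]);print(v,"drow",y+sy-r0,"dcol",x-c0)
E
python3 sh.py w10.png
```

```text
ee_pos: [0.4474, 0.2487, 0.2091]
force: [0.0, 0.5, -1.4]
gripper_force: 102.1
ee_pos: [0.4474, 0.2487, 0.2083]
force: [-1.2, 0.4, 0.2]
gripper_force: 102.1
0.9953707456588745 drow 0.35253906 dcol 0
0.9969069361686707 drow 0.25926208 dcol 0
```

```bash
python3 -m jog '[[[0,0,0.01,0,0,0,0.85],[0,0,0,0,0,0,0.85],[0,0,0,0,0,0,0.85],[0,0,0,0,0,0,0.85]]]'|grep -E "pos|force:|width"; python3 sh.py w11.png; python3 -m jog '[[[0,0,0.01,0,0,0,0.85],[0,0,0,0,0,0,0.85],[0,0,0,0,0,0,0.85],[0,0,0,0,0,0,0.85]]]'|grep -E "pos|force:|width|time"; python3 sh.py w12.png; python3 now.py | head -2
```

```text
ee_pos: [0.4473, 0.2487, 0.2078]
force: [-1.3, 0.0, 1.0]
gripper_width: 0.0181
gripper_force: 102.2
0.9933170676231384 drow 0.51303864 dcol 0
0.9961483478546143 drow 0.48408508 dcol 0
time_s: 23.6
ee_pos: [0.4473, 0.2487, 0.2072]
force: [-2.2, -0.4, 1.8]
gripper_width: 0.0176
gripper_force: 102.2
0.9953892230987549 drow 0.6837387 dcol 0
0.9962549805641174 drow 0.6100006 dcol 0
predicted mid [0.596  0.2602 0.1154] err to stub [-0.0006 -0.0005] yaw 4.106874455859921 tilt -1.4070015337093091 F [-1.8456 -0.2653  1.931 ] 0.0178783794670786
{'ncc': np.float64(0.6583537442215126), 'mid': array([0.6031, 0.2618]), 'z_under': np.float64(0.1247799188249676), 'pitch_down': np.float64(19.89721923939246), 'roll': np.float64(-4.804077507761475)}
```

```bash
python3 - <<'E'
from rig import r
s=r.read_state();print(s["time_s"],s["force"],s["gripper_width"]);print(r.close_job())
E
```

```text
23.75 [-1.85729772 -0.21071862  2.50610015] 0.017753552430189543
the job is handed in; nothing more can be done
None
```

I handed the job in at 23.75 s: the spread ring is over the stub and resting against the bearing with about 4 N, held by the squeezed pliers. Seating is inferred from the arm's height and the contact force, and level from its flat rest on the bearing; neither could be confirmed by camera.

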